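Centre the jarrito on its candle stand

TASK

The clay jarrito on the little candle stand stands far off to one side, with its foot over the edge of the steel plate. Nudge it with light taps or pushes of the fingertips until it stands upright in the middle of the plate, within about 7 mm of its centre, and then take the fingers away. Be gentle: do not grip it, lift it, hit it hard or rock it far over, and leave the stand and the other things where they are.

Things in the scene. Friction and masses are not known exactly. Their poses are not given: they have to be found in the camera images.
- jarrito: Glazed brown clay jarrito (round-bellied mug) on the candle stand; loose, about 0.2 kg, top-heavy on a narrow flat foot, 80 mm tall. Origin: centre of the underside of its foot; z up through the mouth. Its axis starts 26 to 31 mm off the stand's centre. It slides on the plate when pushed slowly at belly height or lower (about 0.5 to 1.5 N) but rocks over when pushed near the lip.
- jarrito_belly (a point): Point on the jarrito's axis, 34 mm above the underside, at the height of its widest girth. Outer diameter by height above the foot: foot 40 mm (0 to 5 mm), 56 at 13, 69 at 22, belly 76 at 34, 74 at 46, neck 60 at 64, lip 66 at 80; wall 4.5 mm.
- jarrito_handle (a point): Middle of the ear handle's bar, on the jarrito's +y side, 56 mm from its axis and 52 mm above the underside. The handle is 10 mm thick, from 25 to 76 mm height, and reaches 61 mm from the axis. At the start it is never within 60 degrees of the side towards which the jarrito is off centre.
- stand: Round terracotta candle stand, 92 mm across and 63 mm tall, loose, 0.5 kg, standing on the shelf: foot disc, four pillars with openings between them (an unlit candle inside), and a flat perforated steel plate on top. Origin: centre of its underside; z up; its yaw may be anything (it looks alike all round).
- stand_top (a point): Centre of the upper face of the candle stand's round steel plate (90 mm across), 63 mm above the shelf.
- jarrito_spare: A second jarrito of the same shape and size that stands on the shelf itself, not on the stand; bystander. Origin: centre of the underside of its foot, handle at +y.
- press: Wooden tortilla press, closed, 270 x 190 mm and 104 mm tall, 2.2 kg; bystander. Origin: centre of its underside, long side along x.
- tortilla_box: Round purple plastic tortilla warmer with its snap lid on, 202 mm across (214 mm over two tabs on its x axis), 80 mm tall, 0.4 kg; bystander. Origin: centre of its underside.
- spoon: Steel spoon lying on the shelf, about 170 mm long along its x axis, handle to -x, bowl 40 mm across, about 10 mm high; bystander. Origin: about the middle of its underside.

How it is judged:
At the end, for the whole second after the job is handed in: The jarrito stands upright (within 3 degrees) and still on the steel plate, the centre of its foot within 7 mm of the plate's centre; the stand is within 10 mm of where it was, and the spare jarrito, press, tortilla warmer and spoon within 15 mm of theirs (horizontal distance between jarrito and stand below 0.007 m and angle between each of jarrito, stand's own z axis and vertical below 0.05 rad and z of jarrito in the frame of stand between 0.06 and 0.066 m and linear speed of jarrito below 0.01 m/s and distance of stand from where it was at the start of the episode below 0.01 m and distance of each of jarrito_spare, press, tortilla_box, spoon from where it was at the start of the episode below 0.015 m); the robot touches nothing.
It fails at once if the jarrito is rocked over by more than 17 degrees (angle between jarrito's own z axis and vertical above 0.3 rad).
It fails at once if the jarrito is lifted off the plate or drops off it (z of jarrito in the frame of stand above 0.077 m or (z of jarrito in the frame of stand above 0.068 m and angle between jarrito's own z axis and vertical below 0.1 rad) or z of jarrito in the frame of stand below 0.05 m).
It fails at once if the jarrito is hit hard or squeezed (more than 12 N) (contact force between any of the fingers, the arm and jarrito above 12 N).
It fails at once if the candle stand is shoved out of place by more than 10 mm or tipped (distance of stand from where it was at the start of the episode above 0.01 m or angle between stand's own z axis and vertical above 0.15 rad).
It fails at once if a bystander is moved by more than 15 mm (distance of any of jarrito_spare, press, tortilla_box, spoon from where it was at the start of the episode above 0.015 m).
It also fails if it takes over 51 s, if anything falls off the work surface, if the arm or the gripper's body presses on something with over 40 N, if the wrist force passes 120 N, or if a joint passes its speed limit or range.

ROBOT

A 6-joint arm with a two-finger parallel gripper is mounted at the origin on the work surface. World frame = base frame: x ahead of the robot, y to its left, z up, the work surface at z = 0. Lengths are in m, angles in rad, forces in N, time in s.
With the tool pointing down it reaches from about 0.375 to 0.975 m from the base axis. Payload 3.8 kg.
Tool frame: the origin (TCP) lies at the very end of the fingers, on their centre line; the grasp point (between the pads) lies 19 mm behind it; z points along the fingers, y is the line along which they close (so a half turn about z gives the same grasp; the last joint's range is limited). The gripper opens to 85 mm and grips with 20 to 120 N. Pads are 22 mm wide; open, the fingers measure 114 mm over their backs; the gripper's body (76 mm by 85 mm) begins 54 mm behind the grasp point. The pads swing forward as they close: fully open they stand 13 mm farther back than shut.
Start: joints at [1.288, 0.264, 1.604, -0, 1.274, -0.037], TCP at [0.164, 0.655, 0.231] pointing down, gripper open.
Joint ranges: [-2.63, 2.63], [-0.94, 2.18], [0.31, 2.57], [-1.31, 4.45], [0, 2.66], [-2.55, 2.55]. Speed limits (rad/s): [2.57, 2.57, 3.14, 3.14, 3.14, 3.14].

INTERFACE

Orientations are given as a rotation vector (axis times angle).
In Python, from workcell import monitor, viewer, workorder gives the robot as it stands.
- The arm moves only by the tool jog_arm, never from a script. Its argument "commands" is a list of rows, each an object with "travel": the shift along the tool's x, y, z in mm, a list of three; "rot": the turn, a rotation vector about the tool's x, y, z in degrees, a list of three; "claw": the closure in counts, from 0 (fully open) to 255 (shut). A call has exactly 5 rows; each row shifts and turns the commanded pose from where the row before left it, along the tool's axes as they then stand; what a row does not reach is not made up. A row lasts 1/10 s, in which the tool goes at most 50 mm and 8.59 degrees, less where a joint would pass 70% of its speed; a pose out of reach is approached as far as the arm can. A call is refused whole if a number of a shift passes 50 or a number of a turn 8.59, either way. A call with a gripper value outside its range is refused whole. The fingers move at their own pace and stop on an object; "force" is the grip in N (left out, the last holds). Time passes only in rows, so rows that do not move let the fingers close, or fill a call up. It gives the time, the measured TCP pose, the force, the opening and the grip force at its end, in the units of the state.
- monitor.read_state(): the state, without advancing time (a new reading comes with each control period).
- viewer.read_camera(name): name is "scene" or "top" or "wrist"; returns a dict with "color" (400x640x3 uint8, blue, green, red), "camera_matrix" (3x3 intrinsics, pixels), "R" (3x3) and "t" (3): a world point X has camera coordinates R X + t. Camera axes: x right, y down, z forward; pixel columns grow to the right and rows downward; lengths in m; the calibration is good to about 2 mm. A picture is of the moment at which its call begins. There is no depth.
- workorder.finish_job(): hands the job in; it is judged then, once.
The state is a dict: "time": time; "q": joint angles; "joint_vel": joint speeds; "joint_torque": joint torques, N m; "tool_pos": TCP position; "tcp_rot": TCP orientation; "wrist_force": force on the tool from outside, world axes, zero at the start; "torque": the same for the moment, N m; "width": opening from 0.0 (shut) to 1.0 (fully open); "grip_force": force on a finger pad.
Only numpy, scipy, OpenCV 4.12 (cv2) and the standard library are available. Lean on these libraries where they do the work, as an engineer would, in place of code of your own. Each camera call takes 0.05 s, during which the arm holds its last target. There are 200 camera calls.

## Working session

There is one attempt and no reset: what is moved stays moved. The work goes in short steps, Python scripts to look and compute and a tool call to move; the robot and the scene stay as the last step left them, time stands still between calls to the robot, and variables do not carry over. Pictures are saved under pics/ and viewed, at most 10 in all, crops included, and the job is handed in when it is done.

Besides the shell and the picture viewer there is one more tool, called after "Request:" as a command line: name --argument value ..., lists and objects as JSON in quotes. jog_arm: Moves the arm, as the interface text tells. Its arguments: {"type":"object","properties":{"commands":{"type":"array","items":{"type":"object","properties":{"travel":{"type":"array","items":{"type":"number"}},"rot":{"type":"array","items":{"type":"number"}},"claw":{"type":"number"}}}},"force":{"type":"number"}},"required":["commands"]}

```bash
mkdir -p pics; cat > h.py <<'E'
import numpy as np, cv2
from workcell import monitor, viewer, workorder
def cam(n):
    c=viewer.read_camera(n); return c
def ray(c,u,v,z):
    K,R,t=map(np.array,(c["camera_matrix"],c["R"],c["t"]))
    d=R.T@np.linalg.solve(K,[u,v,1.]); o=-R.T@t
    return o+d*(z-o[2])/d[2]
def proj(c,X):
    p=np.array(c["camera_matrix"])@(np.array(c["R"])@np.array(X)+np.array(c["t"])); return p[:2]/p[2]
E
python3 - <<'E'
from h import *
import pickle
for n in("scene","top"):
    c=cam(n); cv2.imwrite(f"pics/{n}0.png",c["color"]); pickle.dump(c,open(n+"0.pkl","wb"))
    print(n,-np.array(c["R"]).T@c["t"], np.array(c["camera_matrix"])[0,0])
s=monitor.read_state(); print(s["time"],s["tool_pos"],s["tcp_rot"],s["width"],s["wrist_force"])
E
```

```text
scene [1.07488699 0.77562895 0.88713749] 376.5627149463754
top [3.58521956e-01 6.78840468e-04 1.24019876e+00] 416.00662417866533
0.1 [0.16402736 0.6540676  0.2300761 ] [-0.38503639 -3.11753078  0.00320853] 1.000198496597665 [-0.68175078  0.27971946  0.31268661]
```

View pics/scene0.png

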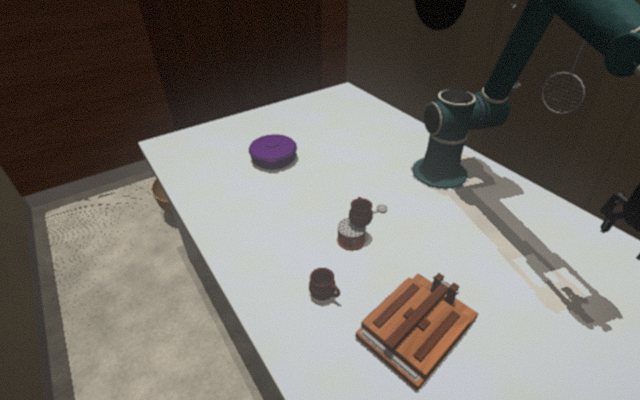

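View pics/top0.png

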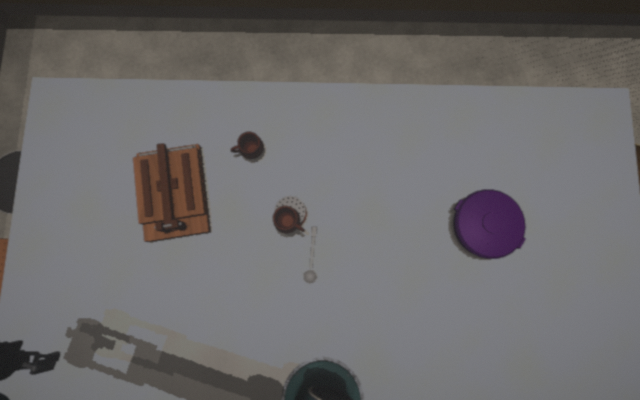

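The overview shows the jarrito at about (287,219) in the top view, the plate at about (291,211), and the spoon at (310,255). The arm is at the far left. I'll zoom in.

```bash
python3 - <<'E'
from h import *
import pickle
c=pickle.load(open("top0.pkl","rb")); s=pickle.load(open("scene0.pkl","rb"))
a=cv2.resize(c["color"][185:245,255:335],None,fx=7,fy=7,interpolation=2)
b=cv2.resize(s["color"][190:255,325:395],None,fx=6,fy=6,interpolation=2)
h=max(a.shape[0],b.shape[0]); im=np.zeros((420,560,3),np.uint8); im[:a.shape[0],:]=a
cv2.imwrite("pics/z1.png",im)
for u,v,z in((287,219,.143),(291,211,.063),(310,230,.005),(310,276,.005),(249,145,.08)): print(ray(c,u,v,z))
E
```

```text
[0.48877706 0.10388579 0.143     ]
[0.52151059 0.10080659 0.063     ]
[0.47370518 0.04723485 0.005     ]
[0.33906369 0.04360282 0.005     ]
[0.70925686 0.22754567 0.08      ]
```

View pics/z1.png

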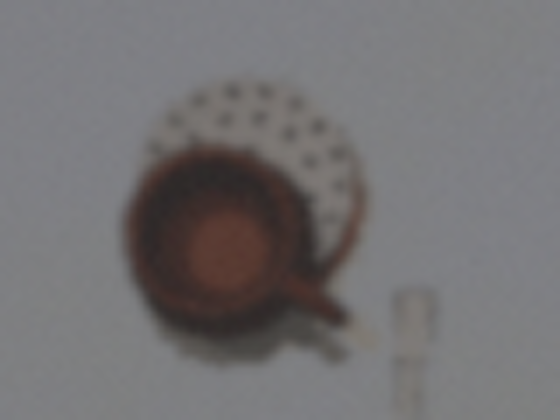

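Request:
jog_arm --commands '[{"travel":[-23,-31,-2],"claw":180},{"travel":[-23,-31,-2],"claw":180},{"travel":[-23,-31,-2],"claw":180},{"travel":[-23,-31,-2],"claw":180},{"travel":[-23,-31,-2],"claw":180}]' --force 20

```text
$.commands[0]: bad value
```

Request:
jog_arm --commands '[{"travel":[-23,-31,-2],"claw":180},{"travel":[-23,-31,-2],"claw":180},{"travel":[-23,-31,-2],"claw":180},{"travel":[-23,-31,-2],"claw":180},{"travel":[-23,-31,-2],"claw":180}]'

```text
$.commands[0]: bad value
```

Request:
jog_arm --commands '[{"travel":[-23,-31,-2],"claw":180},{"travel":[-23,-31,-2],"claw":180},{"travel":[-23,-31,-2],"claw":180},{"travel":[-23,-31,-2],"claw":180},{"travel":[-23,-31,-2],"claw":180}]'

```text
$.commands[0]: bad value
```

```bash
python3 - <<'E'
from h import *
import pickle
c=cam("wrist"); cv2.imwrite("pics/w0.png",c["color"]); pickle.dump(c,open("w0.pkl","wb"))
s=monitor.read_state(); print(s["time"],s["tool_pos"],s["tcp_rot"],s["width"],s["q"],s["wrist_force"])
print(-np.array(c["R"]).T@c["t"],c["camera_matrix"])
t=pickle.load(open("top0.pkl","rb"))
print(ray(t,285.9,219.3,.1),ray(t,291.1,212.4,.063))
E
```

```text
0.15 [0.16409803 0.6541517  0.23022658] [-3.85061563e-01 -3.11760880e+00  2.79110736e-03] 1.0037988104791158 [ 1.28807975e+00  2.64600149e-01  1.60507502e+00  6.52992979e-06
  1.27371847e+00 -3.69395976e-02] [-0.36462701  0.38023368  0.03816362]
[0.08835094 0.67243627 0.37151854] [[335.39780804   0.         320.96902523]
 [  0.         335.39780804 196.19213815]
 [  0.           0.           1.        ]]
[0.49298461 0.1109359  0.1       ] [0.51748238 0.10038196 0.063     ]
```

View pics/w0.png

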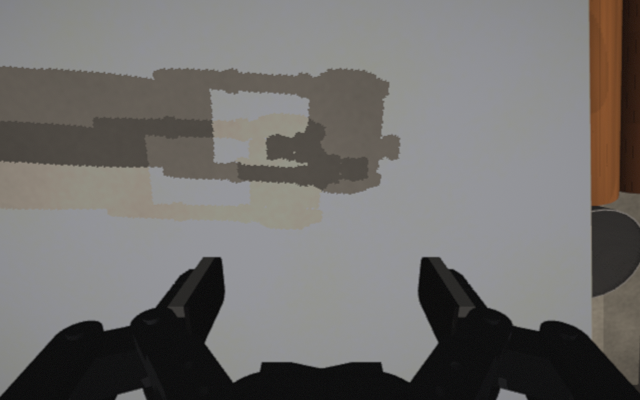

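The wrist camera looks out past the fingers along tool +x, and so far it shows only bare shelf. The commands were probably refused because "rot" was missing.

Request:
jog_arm --commands '[{"travel":[-23,-31,-2],"rot":[0,0,0],"claw":180},{"travel":[-23,-31,-2],"rot":[0,0,0],"claw":180},{"travel":[-23,-31,-2],"rot":[0,0,0],"claw":180},{"travel":[-23,-31,-2],"rot":[0,0,0],"claw":180},{"travel":[-23,-31,-2],"rot":[0,0,0],"claw":180}]' --force 20

```text
time: 0.65
tool_pos: [0.2383, 0.4747, 0.2409]
tcp_rot: [-0.384, -3.118, 0.001]
wrist_force: [1.1, -0.0, 0.1]
width: 0.297
grip_force: 0.0
```

Request:
jog_arm --commands '[{"travel":[-23,-31,-2],"rot":[0,0,0],"claw":180},{"travel":[-23,-31,-2],"rot":[0,0,0],"claw":180},{"travel":[-23,-31,-2],"rot":[0,0,0],"claw":180},{"travel":[-23,-31,-2],"rot":[0,0,0],"claw":180},{"travel":[-23,-31,-2],"rot":[0,0,0],"claw":180}]'

```text
time: 1.15
tool_pos: [0.312, 0.2965, 0.2511]
tcp_rot: [0.384, 3.118, -0.0]
wrist_force: [0.7, -1.1, 0.5]
width: 0.294
grip_force: 0.0
```

```bash
python3 - <<'E'
from h import *
s=monitor.read_state(); print(s["time"],s["tool_pos"],s["tcp_rot"],s["width"],s["q"])
E
```

```text
1.15 [0.31197902 0.2964572  0.25113622] [ 3.84392535e-01  3.11793970e+00 -2.50195858e-04] 0.2940501858174652 [ 7.02118822e-01 -2.28191701e-01  2.06773873e+00 -1.48345480e-04
  1.30213033e+00 -6.23307754e-01]
```

Request:
jog_arm --commands '[{"travel":[-31,-25,0],"rot":[0,0,0],"claw":180},{"travel":[-31,-25,0],"rot":[0,0,0],"claw":180},{"travel":[-31,-25,0],"rot":[0,0,0],"claw":180},{"travel":[-31,-25,0],"rot":[0,0,0],"claw":180},{"travel":[-31,-25,0],"rot":[0,0,0],"claw":180}]'

```text
time: 1.65
tool_pos: [0.4323, 0.1376, 0.2512]
tcp_rot: [0.385, 3.118, 0.0]
wrist_force: [0.7, 0.9, 0.7]
width: 0.294
grip_force: 0.0
```

Request:
jog_arm --commands '[{"travel":[0,0,0],"rot":[0,0,8.5],"claw":180},{"travel":[0,0,0],"rot":[0,0,8.5],"claw":180},{"travel":[0,0,0],"rot":[0,0,8.5],"claw":180},{"travel":[0,0,0],"rot":[0,0,8.5],"claw":180},{"travel":[0,0,0],"rot":[0,0,8.5],"claw":180}]'

```text
time: 2.15
tool_pos: [0.4316, 0.1389, 0.251]
tcp_rot: [-1.498, -2.761, 0.001]
wrist_force: [0.0, -0.0, -0.5]
width: 0.292
grip_force: 0.0
```

Request:
jog_arm --commands '[{"travel":[0,0,0],"rot":[0,0,8.5],"claw":180},{"travel":[0,0,0],"rot":[0,0,8.5],"claw":180},{"travel":[0,0,0],"rot":[0,0,8.5],"claw":180},{"travel":[0,0,0],"rot":[0,0,8.5],"claw":180},{"travel":[0,0,0],"rot":[0,0,8.5],"claw":180}]'

```text
time: 2.65
tool_pos: [0.4315, 0.139, 0.251]
tcp_rot: [-2.396, -2.031, 0.001]
wrist_force: [-0.0, -0.1, 0.0]
width: 0.289
grip_force: 0.0
```

Request:
jog_arm --commands '[{"travel":[0,0,0],"rot":[0,0,8.5],"claw":180},{"travel":[0,0,0],"rot":[0,0,8.5],"claw":180},{"travel":[0,0,0],"rot":[0,0,8.5],"claw":180},{"travel":[0,0,0],"rot":[0,0,8.5],"claw":180},{"travel":[0,0,0],"rot":[0,0,8.5],"claw":180}]'

```text
time: 3.15
tool_pos: [0.4315, 0.139, 0.251]
tcp_rot: [-2.97, -1.025, 0.001]
wrist_force: [-0.3, 0.6, -0.5]
width: 0.295
grip_force: 0.0
```

Request:
jog_arm --commands '[{"travel":[0,0,0],"rot":[0,0,8.5],"claw":180},{"travel":[0,0,0],"rot":[0,0,8.5],"claw":180},{"travel":[0,0,0],"rot":[0,0,8.5],"claw":180},{"travel":[0,0,0],"rot":[0,0,8.5],"claw":180},{"travel":[0,0,0],"rot":[0,0,8.5],"claw":180}]'

```text
time: 3.65
tool_pos: [0.4315, 0.139, 0.251]
tcp_rot: [3.139, -0.121, -0.001]
wrist_force: [0.0, -0.6, 0.2]
width: 0.294
grip_force: 0.0
```

```bash
python3 - <<'E'
from h import *
import pickle
c=cam("wrist"); cv2.imwrite("pics/w1.png",c["color"]); pickle.dump(c,open("w1.pkl","wb"))
s=monitor.read_state(); print(s["time"],s["tool_pos"],s["tcp_rot"],s["width"],s["q"])
from scipy.spatial.transform import Rotation as R
print(R.from_rotvec(s["tcp_rot"]).as_matrix().round(3)); print(proj(c,s["tool_pos"]))
E
```

```text
3.7 [0.43152861 0.13904414 0.25097345] [ 3.13874667e+00 -1.30019445e-01 -9.02328578e-04] 0.29001914422420494 [ 2.56743709e-01 -1.78910460e-01  2.02811843e+00  2.23590594e-05
  1.29297906e+00  1.91033456e+00]
[[ 0.997 -0.083 -0.001]
 [-0.083 -0.997 -0.   ]
 [-0.001  0.    -1.   ]]
[319.21512241 259.31500044]
```

View pics/w1.png

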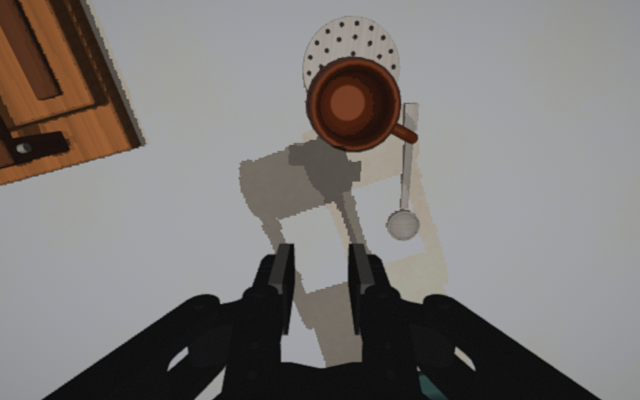

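The wrist view shows the plate around (351,63), the jarrito around (353,104) with its handle towards (410,135), and the spoon at (408,165). Next I'll fit these with masks.

```bash
cat >> h.py <<'E'
from scipy.optimize import least_squares
def circ(P,r=None):
    P=np.array(P)[:,:2]; m=P.mean(0)
    f=lambda p: np.hypot(*(P-p[:2]).T)-(p[2] if r is None else r)
    x0=[*m,.04] if r is None else [*m]
    s=least_squares(f,x0,loss="soft_l1",f_scale=.001); return s.x, np.abs(s.fun).mean()
def radial(c,mask,cen,z,a0,a1):
    "outermost mask point along world directions a0..a1 (deg) about cen at height z"
    P=[]
    for a in np.deg2rad(np.arange(a0,a1,4)):
        last=None
        for r in np.arange(.015,.07,.0004):
            X=np.array([cen[0]+r*np.cos(a),cen[1]+r*np.sin(a),z]); u,v=np.round(proj(c,X)).astype(int)
            if 0<=u<640 and 0<=v<400 and mask[v,u]: last=X
        if last is not None:P.append(last)
    return P
def brown(im):
    h=cv2.cvtColor(im,cv2.COLOR_BGR2HSV); return ((h[...,1]>100)&((h[...,0]<15)|(h[...,0]>170))).astype(np.uint8)
E
python3 - <<'E'
from h import *
import pickle
c=pickle.load(open("w1.pkl","rb")); im=c["color"]
print(-np.array(c["R"]).T@c["t"], np.array(c["R"]).round(3))
m=brown(im)[50:160,280:430]; h=cv2.cvtColor(im,cv2.COLOR_BGR2HSV)
# plate edge: sample profile
for u,v in ((295,60),(299,60),(302,60),(305,60),(310,60),(350,10),(350,18),(330,18),(310,160),(353,60),(353,57),(353,53),(353,148),(353,154)): print(u,v,im[v,u],h[v,u])
print([k for k in np.where(m[54])[0]+280][::len(np.where(m[54])[0])-1], np.where(m[:,73])[0][[0,-1]]+50)
E
```

```text
[0.50723527 0.13244638 0.39237009] [[-0.078 -0.997  0.001]
 [-0.95   0.074  0.302]
 [-0.301  0.023 -0.953]]
295 60 [163 161 160] [110   5 163]
299 60 [166 161 160] [115   9 166]
302 60 [164 159 158] [115   9 164]
305 60 [144 151 158] [ 15  23 158]
310 60 [132 139 142] [ 21  18 142]
350 10 [161 157 156] [114   8 161]
350 18 [141 148 156] [ 14  25 156]
330 18 [160 158 157] [110   5 160]
310 160 [74 81 86] [18 36 86]
353 60 [29 44 81] [  9 164  81]
353 57 [34 42 63] [  8 117  63]
353 53 [32 34 38] [10 40 38]
353 148 [29 49 96] [  9 178  96]
353 154 [145 158 165] [ 20  31 165]
[np.int64(307), np.int64(399)] [ 57 150]
```

```bash
cat >> h.py <<'E'
def plate(c,cen,a0,a1):
    im=c["color"]; h=cv2.cvtColor(cv2.GaussianBlur(im,(3,3),0),cv2.COLOR_BGR2HSV)
    m=((h[...,0]<40)&(h[...,1]>12)).astype(np.uint8)
    P=radial(c,m,cen,.062,a0,a1); return P,circ(P),circ(P,.0455)
def mug(c,cen,dz=0):
    m=brown(c["color"]); n=-np.array(c["R"]).T@c["t"]; k=np.rad2deg(np.arctan2(*(np.array(cen)-n[:2])[::-1]))
    A=radial(c,m,cen,.143,k-80,k-30)+radial(c,m,cen,.143,k+30,k+80); B=radial(c,m,cen,.097,k+120,k+240)
    return circ(A,.033),circ(B,.038)
E
python3 - <<'E'
from h import *
import pickle
c=pickle.load(open("w1.pkl","rb"))
P,a,b=plate(c,(.517,.101),-60,80); print(len(P),a,b)
for x in mug(c,(.491,.111)): print(x)
E
```

```text
35 (array([0.52232074, 0.10325982, 0.04438299]), np.float64(0.00022905700605655306)) (array([0.52094789, 0.10309157]), np.float64(0.0003334999577759407))
(array([0.49520039, 0.1100167 ]), np.float64(0.0003230231148696322))
(array([0.49314934, 0.10719319]), np.float64(0.0003494182722223296))
```

Request:
jog_arm --commands '[{"travel":[1,13,0],"rot":[0,0,5],"claw":180},{"travel":[0,0,35],"rot":[0,0,5],"claw":180},{"travel":[0,0,45],"rot":[0,0,0],"claw":180},{"travel":[0,0,45],"rot":[0,0,0],"claw":180},{"travel":[0,0,36],"rot":[0,0,0],"claw":180}]'

```text
time: 4.2
tool_pos: [0.4306, 0.1257, 0.0879]
tcp_rot: [3.118, -0.381, -0.002]
wrist_force: [0.5, -0.4, 0.3]
width: 0.292
grip_force: 0.0
```

```bash
python3 - <<'E'
from h import *
import pickle
from scipy.spatial.transform import Rotation as R
c=cam("wrist"); cv2.imwrite("pics/w2.png",c["color"]); pickle.dump(c,open("w2.pkl","wb"))
c=cam("top");pickle.dump(c,open("top1.pkl","wb"))
s=monitor.read_state(); print(s["time"],s["tool_pos"],s["width"],s["wrist_force"]); print(R.from_rotvec(s["tcp_rot"]).as_matrix().round(3))
E
```

```text
4.3 [0.42641631 0.12476246 0.08489336] 0.29050602032685807 [-0.99673067  0.53255844 -0.16635264]
[[ 0.97  -0.241 -0.012]
 [-0.241 -0.97  -0.003]
 [-0.011  0.005 -1.   ]]
```

View pics/w2.png

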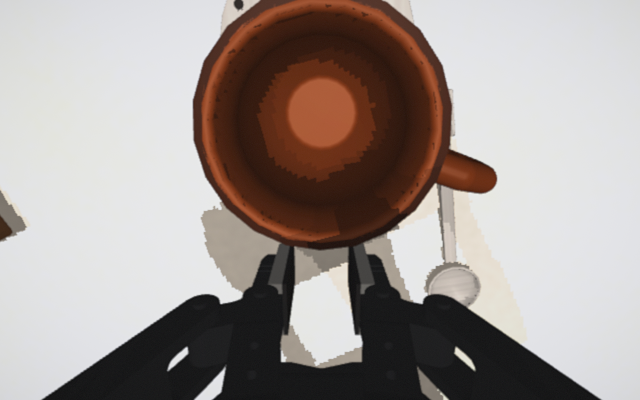

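The mug's axis (323,113) lies ahead of the two fingertips, which stand at about (320,260). The handle is clear to the right. I'm approaching slowly.

Request:
jog_arm --commands '[{"travel":[3,0,0],"rot":[0,0,0],"claw":180},{"travel":[3,0,0],"rot":[0,0,0],"claw":180},{"travel":[3,0,0],"rot":[0,0,0],"claw":180},{"travel":[3,0,0],"rot":[0,0,0],"claw":180},{"travel":[2,0,0],"rot":[0,0,0],"claw":180}]'

```text
time: 4.8
tool_pos: [0.4468, 0.1228, 0.0916]
tcp_rot: [-3.117, 0.385, -0.004]
wrist_force: [-0.1, -0.3, 0.0]
width: 0.297
grip_force: 0.0
```

Request:
jog_arm --commands '[{"travel":[1.5,0,0],"rot":[0,0,0],"claw":180},{"travel":[1.5,0,0],"rot":[0,0,0],"claw":180},{"travel":[1.5,0,0],"rot":[0,0,0],"claw":180},{"travel":[1.5,0,0],"rot":[0,0,0],"claw":180},{"travel":[1.5,0,0],"rot":[0,0,0],"claw":180}]'

```text
time: 5.3
tool_pos: [0.4523, 0.1207, 0.09]
tcp_rot: [3.118, -0.385, -0.002]
wrist_force: [-1.5, 0.8, 1.1]
width: 0.295
grip_force: 0.7
```

Request:
jog_arm --commands '[{"travel":[1.5,0,0],"rot":[0,0,0],"claw":180},{"travel":[1.5,0,0],"rot":[0,0,0],"claw":180},{"travel":[1.5,0,0],"rot":[0,0,0],"claw":180},{"travel":[1.5,0,0],"rot":[0,0,0],"claw":180},{"travel":[1.5,0,0],"rot":[0,0,0],"claw":180}]'

```text
time: 5.8
tool_pos: [0.4601, 0.119, 0.0902]
tcp_rot: [-3.118, 0.385, 0.0]
wrist_force: [-0.8, 0.7, 0.0]
width: 0.288
grip_force: 0.5
```

```bash
cat > chk.py <<'E'
from h import *
import pickle,sys
k=sys.argv[1]
c=cam("wrist"); cv2.imwrite(f"pics/w{k}.png",c["color"]); pickle.dump(c,open(f"w{k}.pkl","wb"))
t=cam("top"); pickle.dump(t,open(f"t{k}.pkl","wb"))
s=monitor.read_state(); print(s["time"],s["tool_pos"],s["wrist_force"])
def lip(c,lo=.026,hi=.036):
    # bright floor disc inside mug (wrist): red-bright blob
    h=cv2.cvtColor(c["color"],cv2.COLOR_BGR2HSV); return h
# mug axis from base disc seen inside (floor ~z .0675) in wrist view
im=c["color"]; m=((im[...,2]>150)&(im[...,0]<90)).astype(np.uint8)
n,l,st,ce=cv2.connectedComponentsWithStats(m)
for i in np.argsort(-st[1:,4])[:2]+1: print("floor",st[i],ce[i],ray(c,*ce[i],.068))
E
python3 chk.py 3; python3 - <<'E'
from h import *
import pickle
c=pickle.load(open("w2.pkl","rb")); im=c["color"]; m=((im[...,2]>150)&(im[...,0]<90)).astype(np.uint8)
n,l,st,ce=cv2.connectedComponentsWithStats(m)
for i in np.argsort(-st[1:,4])[:2]+1: print("floor before",st[i],ce[i],ray(c,*ce[i],.068))
for x in mug(c,(.4945,.109)): print(x)
E
```

```text
5.9 [0.46030932 0.1189512  0.09029743] [-1.05795003  1.01581744 -0.04843077]
floor [ 290  125   62   52 2152] [317.0901487  148.67100372] [0.50754522 0.10798326 0.068     ]
floor [249  90 108  28 421] [298.96437055  97.67458432] [0.5328441  0.11029208 0.068     ]
floor before [ 288   79   67   68 3568] [321.29988789 112.46580717] [0.49440449 0.10865636 0.068     ]
floor before [ 203    0  239  236 2526] [305.17458432  88.31353919] [0.50661299 0.113232   0.068     ]
(array([0.49505955, 0.1082282 ]), np.float64(0.0018141544665960631))
(array([0.5003999 , 0.10635803]), np.float64(0.002958672366840035))
```

View pics/w3.png

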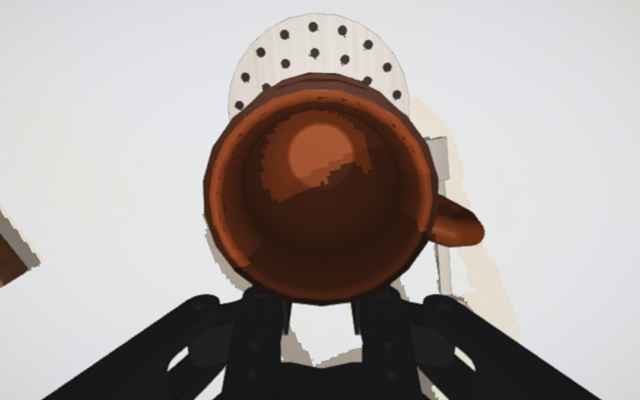

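The mug is in contact with both fingertips and moving onto the plate. The floor disc is at about (320,156) and the lip centre at about (321,190). I'll check position and tilt.

```bash
python3 - <<'E'
from h import *
import pickle
for k,f,l in(("2",(321.3,112.5),None),("3",(320.5,156),(321,195))):
    c=pickle.load(open(f"w{k}.pkl","rb")); print("floor",ray(c,*f,.068))
    m=cv2.morphologyEx(brown(c["color"]),cv2.MORPH_CLOSE,np.ones((5,5)))
    if l:
        L=[ray(c,u,v,.143) for u,v in((204,195),(439,195),(321,84),(321,305))]; print(np.array(L))
        P,a,b=plate(c,(.521,.103),-50,50); print(len(P),a,b)
E
```

```text
floor [0.4943894  0.10866005 0.068     ]
floor [0.50361959 0.1072489  0.068     ]
[[0.51467464 0.13769237 0.143     ]
 [0.4987973  0.07457069 0.143     ]
 [0.53505297 0.09917106 0.143     ]
 [0.47223285 0.11495278 0.143     ]]
25 (array([0.5232124 , 0.10332653, 0.04404101]), np.float64(0.00015342869848929851)) (array([0.52156598, 0.10339759]), np.float64(0.00019503161310147594))
```

Request:
jog_arm --commands '[{"travel":[1.6,0,0],"rot":[0,0,0],"claw":180},{"travel":[1.6,0,0],"rot":[0,0,0],"claw":180},{"travel":[1.6,0,0],"rot":[0,0,0],"claw":180},{"travel":[1.6,0,0],"rot":[0,0,0],"claw":180},{"travel":[1.6,0,0],"rot":[0,0,0],"claw":180}]'

```text
time: 6.4
tool_pos: [0.468, 0.117, 0.0903]
tcp_rot: [-3.118, 0.385, -0.0]
wrist_force: [-0.6, -0.7, 0.4]
width: 0.298
grip_force: 0.5
```

Request:
jog_arm --commands '[{"travel":[1.6,0,0],"rot":[0,0,0],"claw":180},{"travel":[1.6,0,0],"rot":[0,0,0],"claw":180},{"travel":[1.6,0,0],"rot":[0,0,0],"claw":180},{"travel":[1.6,0,0],"rot":[0,0,0],"claw":180},{"travel":[1.6,0,0],"rot":[0,0,0],"claw":180}]'

```text
time: 6.9
tool_pos: [0.4757, 0.1151, 0.0903]
tcp_rot: [3.118, -0.385, -0.0]
wrist_force: [-0.7, 0.0, 0.6]
width: 0.295
grip_force: 0.5
```

```bash
python3 chk.py 4
```

```text
7.0 [0.47586988 0.1150472  0.09033633] [-0.07011268  0.22706032 -0.51655376]
floor [ 290  125   62   52 2143] [317.29491367 148.54736351] [0.52313072 0.10396917 0.068     ]
floor [251  92  96  26 211] [298.39336493  98.21800948] [0.54823348 0.10671483 0.068     ]
```

View pics/w4.png

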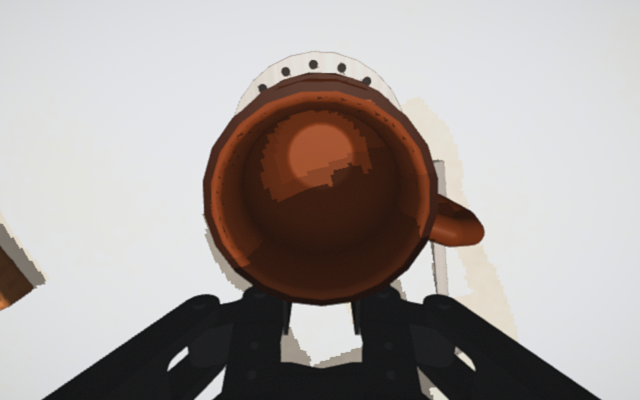

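The mug still sits evenly in the fingers, and the plate's far arc is at row 50. A small push remains, but first I'll check whether the plate has moved.

```bash
python3 - <<'E'
from h import *
import pickle
c=pickle.load(open("w4.pkl","rb")); print(ray(c,320.5,156,.068))
P,a,b=plate(c,(.521,.103),-55,35); print(len(P),a,b)
c=pickle.load(open("w1.pkl","rb"));P,a,b=plate(c,(.521,.103),-55,35); print(len(P),a,b)
E
```

```text
[0.51916928 0.10334689 0.068     ]
23 (array([0.52305736, 0.10378113, 0.04413784]), np.float64(0.0009601439216611275)) (array([0.52156546, 0.10411138]), np.float64(0.0010110441284470306))
23 (array([0.5227759 , 0.10328434, 0.04410276]), np.float64(0.00023071549866291892)) (array([0.52125854, 0.10359661]), np.float64(0.00026310037924059314))
```

Request:
jog_arm --commands '[{"travel":[1.2,0,0],"rot":[0,0,0],"claw":180},{"travel":[1.0,0,0],"rot":[0,0,0],"claw":180},{"travel":[0.6,0,0],"rot":[0,0,0],"claw":180},{"travel":[0,0,0],"rot":[0,0,0],"claw":180},{"travel":[-1,0,0],"rot":[0,0,0],"claw":180}]'

```text
time: 7.5
tool_pos: [0.4777, 0.1147, 0.0904]
tcp_rot: [-3.118, 0.385, -0.001]
wrist_force: [-0.0, -0.3, -0.4]
width: 0.297
grip_force: 0.0
```

Request:
jog_arm --commands '[{"travel":[-4,0,0],"rot":[0,0,0],"claw":180},{"travel":[-10,0,0],"rot":[0,0,0],"claw":180},{"travel":[-15,0,0],"rot":[0,0,0],"claw":180},{"travel":[-15,0,0],"rot":[0,0,0],"claw":180},{"travel":[-5,0,0],"rot":[0,0,0],"claw":180}]'

```text
time: 8.0
tool_pos: [0.4271, 0.1268, 0.0898]
tcp_rot: [3.118, -0.384, -0.003]
wrist_force: [0.4, -0.3, 0.2]
width: 0.291
grip_force: 0.0
```

Request:
jog_arm --commands '[{"travel":[0,0,-30],"rot":[0,0,0],"claw":180},{"travel":[0,0,-45],"rot":[0,0,0],"claw":180},{"travel":[0,0,-45],"rot":[0,0,0],"claw":180},{"travel":[0,0,-30],"rot":[0,0,0],"claw":180},{"travel":[0,0,0],"rot":[0,0,0],"claw":180}]'

```text
time: 8.5
tool_pos: [0.4328, 0.1276, 0.2463]
tcp_rot: [-3.114, 0.384, -0.017]
wrist_force: [0.2, -0.5, 0.5]
width: 0.293
grip_force: 0.0
```

Request:
jog_arm --commands '[{"travel":[0,0,0],"rot":[0,0,0],"claw":180},{"travel":[0,0,0],"rot":[0,0,0],"claw":180},{"travel":[0,0,0],"rot":[0,0,0],"claw":180},{"travel":[0,0,0],"rot":[0,0,0],"claw":180},{"travel":[0,0,0],"rot":[0,0,0],"claw":180}]'

```text
time: 9.0
tool_pos: [0.4293, 0.1265, 0.2392]
tcp_rot: [3.117, -0.385, -0.003]
wrist_force: [0.2, -1.2, -0.6]
width: 0.292
grip_force: 0.0
```

```bash
python3 chk.py 5; python3 - <<'E'
from h import *
import pickle
c=pickle.load(open("w5.pkl","rb"))
P,a,b=plate(c,(.521,.103),-45,75); print(len(P),a,b)
for x in mug(c,(.521,.103)): print(x)
E
```

```text
9.1 [0.42956351 0.12651648 0.23973925] [ 0.05456747  0.12089682 -0.30321663]
30 (array([0.52710205, 0.10103585, 0.04481309]), np.float64(0.00027623289258406694)) (array([0.52630242, 0.10082385]), np.float64(0.00031751858353669556))
(array([0.52012346, 0.10297294]), np.float64(0.00034194019195090146))
(array([0.52328506, 0.10202493]), np.float64(0.0003132539419819826))
```

View pics/w5.png

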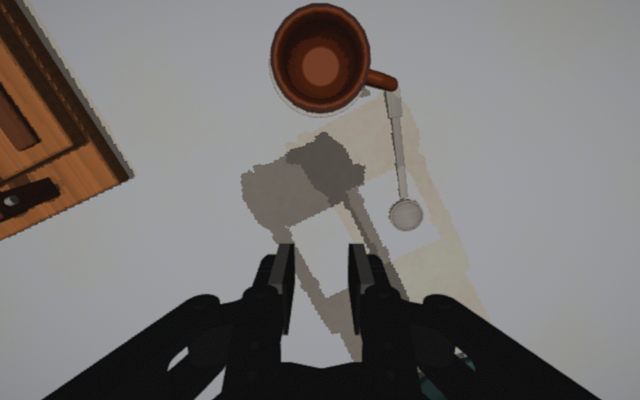

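The mug stands upright on the plate, with its floor disc at about (321,67). Only the plate's near-left rim (270–330, 110) is visible, so the fit above used the wrong arc. I'll redo it with the visible arc and the floor disc.

```bash
python3 - <<'E'
from h import *
import pickle
c=pickle.load(open("w5.pkl","rb")); im=c["color"]
h=cv2.cvtColor(im,cv2.COLOR_BGR2HSV)
r=im[40:95,295:350].astype(int); m=((r[...,2]>110)).astype(np.uint8)
n,l,st,ce=cv2.connectedComponentsWithStats(m)
for i in np.argsort(-st[1:,4])[:3]+1: print(st[i],ce[i]+[295,40],ray(c,*(ce[i]+[295,40]),.068))
for A in((120,230),(130,215),(140,205)):
    P,a,b=plate(c,(.521,.103),*A); print(len(P),a,b, circ(P,.0444))
cv2.imwrite("pics/z5.png",cv2.resize(im[0:130,255:405],None,fx=4,fy=4))
E
```

```text
[  9  15  33  30 503] [320.12326044  71.73757455] [0.51740506 0.10374824 0.068     ]
[19 17  8  6 16] [317.9375  60.0625] [0.52706828 0.10326433 0.068     ]
[35 14  5  4  8] [332.125  55.25 ] [0.52782656 0.09044442 0.068     ]
28 (array([0.49336099, 0.09524538, 0.04345321]), np.float64(0.003526515139504735)) (array([0.49593284, 0.0943825 ]), np.float64(0.003589032115489137)) (array([0.49455203, 0.09478931]), np.float64(0.0035252521252606625))
22 (array([0.48575202, 0.09944486, 0.03699827]), np.float64(0.0033480784541803834)) (array([0.49544358, 0.09839438]), np.float64(0.0038893778904327742)) (array([0.49422888, 0.09827117]), np.float64(0.0038147576376379635))
17 (array([0.47950063, 0.10290701, 0.03097074]), np.float64(0.003214032192688491)) (array([0.49550062, 0.10225798]), np.float64(0.0033042949165956563)) (array([0.49431887, 0.10225405]), np.float64(0.003299663137226763))
```

View pics/z5.png

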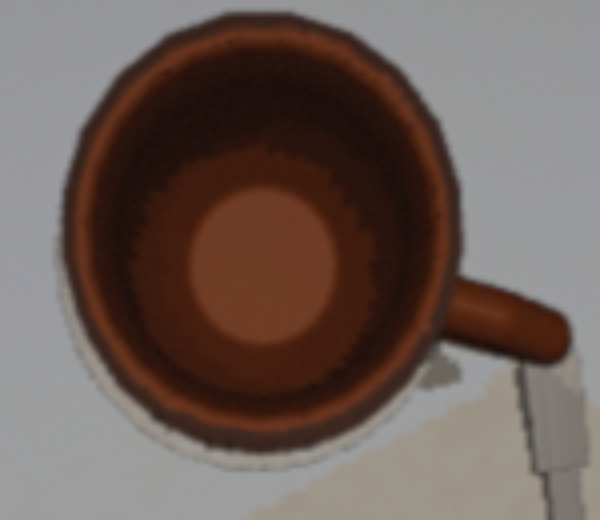

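The zoom shows the floor disc centred at crop (263,265), with a thin plate rim along the lower left.

```bash
python3 - <<'E'
from h import *
import pickle
c=pickle.load(open("w5.pkl","rb"))
print(ray(c,255+263/4-.5,265/4-.5,.068))
q=[(60,290),(78,350),(118,408),(170,448),(245,468),(300,460),(360,430),(408,390)]
P=[ray(c,255+u/4-.5,v/4-.5,.063) for u,v in q]
print(circ(P),circ(P,.045),circ(P,.0444))
E
```

```text
[0.52212019 0.10244583 0.068     ]
(array([0.5227209 , 0.10448489, 0.04331402]), np.float64(0.00025622195580075717)) (array([0.52457961, 0.10345445]), np.float64(0.0005030538593944452)) (array([0.52390856, 0.10380019]), np.float64(0.0003730045072902607))
```

```bash
python3 -c "
from workcell import workorder
print(workorder.finish_job())"
```

```text
the job is handed in; nothing more can be done
None
```

The jarrito stands upright on the steel plate, about 2 mm from its centre by my last measurement, with the fingers withdrawn; the job is handed in at about 9 s on the robot's clock, but no verdict came back.

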